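Make room for the carving knife in the cutlery tray

ROBOT

A 7-joint arm with a two-finger parallel gripper is mounted at the origin on the work surface. World frame = base frame: x ahead of the robot, y to its left, z up, the work surface at z = 0. Lengths are in mm, angles in rad, forces in N, time in s.
With the tool pointing down it reaches from about 400 to 875 mm from the base axis. Payload 4.4 kg.
Tool frame: the origin (TCP) lies between the finger pads; the fingertips stand ctrl.tcp_to_tips ahead of it and the grasp point (between the pads) lies 8 mm behind it (ctrl.tcp_to_tips is the distance from the TCP to the fingertips, in mm); z points along the fingers, y is the direction in which the jaws open and shut (so a half turn about z gives the same grasp; the last joint's range is limited). The gripper opens to 85 mm and grips with 20 to 120 N. Pads are 22 mm wide; open, the fingers measure 114 mm over their backs; the gripper's body (76 mm by 85 mm) begins 54 mm behind the grasp point. The pads swing forward as they close: fully open they stand 13 mm farther back than shut.
Start: joints at [-1.409, 0.628, 0.038, 1.517, -0.027, 0.996, -0.02], TCP at [146.767, 633.227, 242.313] pointing down, gripper open.
Joint ranges: [-3.06, 3.06], [-0.37, 2.12], [-1.25, 1.32], [0.18, 2.47], [-1.1, 4.24], [0.23, 1.98], [-2.94, 2.94]. Speed limits (rad/s): [2.57, 2.57, 3.14, 3.14, 3.14, 3.14, 3.14].

INTERFACE

Orientations are given as [roll, pitch, yaw] about the fixed x, y, z axes, in that order (R = Rz(yaw) Ry(pitch) Rx(roll)).
In Python, from cell import ctrl gives the robot as it stands.
- The arm moves only by the tool send_rows, never from a script. Its argument "rows" is a list of rows, each an object of numbers: "x", "y", "z": the shift along the world's x, y, z in cm; "roll": the turn about the world's z in degrees; "claw": the closure, from 0 (fully open) to 1 (shut). A call has 1 to 5 rows; each row is the pose to reach, as a shift and turn from the pose commanded when the call began; what a row does not reach only later rows make up. A row lasts 1/12 s, in which the tool goes at most 41.7 mm and 7.16 degrees, less where a joint would pass 70% of its speed; a pose out of reach is approached as far as the arm can. A call with a gripper value outside its range is refused whole. The fingers move at their own pace and stop on an object; the grip force is fixed at half the most. Time passes only in rows, so rows that repeat a pose let the fingers close. It gives the time, the measured TCP pose, the force and the opening at its end, in the units of the state.
- ctrl.read_state(): the state, without advancing time (a new reading comes with each control period).
- ctrl.get_image(name): name is "scene" or "side" or "wrist"; returns (picture, depth): 420x560x3 uint8, blue, green, red; 420x560 float32, mm along the optical axis (not along the pixel's ray), 0 where there is no reading.
- ctrl.get_calibration(name): a dict with "intrinsics" (3x3 intrinsics, pixels), "T" (4x4, takes a point from camera to world coordinates). Camera axes: x right, y down, z forward; pixel columns grow to the right and rows downward; lengths in mm; the calibration is good to about 2 mm. A picture is of the moment at which its call begins: read the wrist's pose just before it. get_calibration takes no time and is no camera call; for the wrist camera it gives the pose at the moment of the call.
- ctrl.finish_job(): hands the job in, once; it reports no verdict.
Trained networks look in the newest picture that a camera, given by its name, has taken for a name from the list of things; names that differ only in an ending like _2 or _b are one class to them, and where a whole thing is asked for, a point or a joint stands for the part that bears it (a point fixed in the world has none). Each returns a list of dicts, best first, with "confidence" (0 to 1); they miss things now and then, are a little off and sometimes report something else, mostly with a low value. They report only what shows in the picture. A call takes as long as a camera call.
- ctrl.recognise(camera, query): "uv" ([column, row] in pixels, amid what is visible of it).
- ctrl.regions_of(camera, query): "region" (420x560 bool, what is visible of it) and "uv" ([column, row] in pixels, amid what is visible of it).
- ctrl.place_of(camera, query): "uv" ([column, row] in pixels: a listed point, or the origin of a listed thing).
The state is a dict: "clock": time; "qpos": joint angles; "qd": joint speeds; "tau": joint torques, N m; "eef_pos": TCP position; "tool_rot": TCP orientation; "force": force on the tool from outside, world axes, zero at the start; "torque": the same for the moment, N m; "width": finger opening in mm.
Only numpy, scipy, OpenCV 4.12 (cv2) and the standard library are available. Lean on these libraries where they do the work, as an engineer would, in place of code of your own. Each camera call takes 0.05 s, during which the arm holds its last target. There are 200 camera calls.

TASK

Slide the divider of the wooden cutlery tray (it has a knob to take hold of) towards the butter knife, until the other bay is long enough for the carving knife while the short butter knife keeps a bay it fits in. Then pick up the carving knife, the longest of the loose cutlery on the cloth, and lay it flat and lengthwise in that larger bay, without dropping it.

Things in the scene. Friction and masses are not known exactly. Their poses are not given: they have to be found in the camera images.
- tray: Fixed open wooden tray, green floor, outside 396 mm long (its y axis) by 136 mm wide (x), inside 380 by 120 mm. Wall tops 34 mm, inner floor 8 mm above the table. Origin: centre of its underside, z up. The butter knife's bay is the -y end; the larger bay is to be at the +y end.
- divider (a joint): Pale wooden plate across the tray, 8 mm thick; slides along the tray's y and stays where left (2.5 N friction). Value (m): y of its middle in the tray's frame, 0 = tray's middle, negative = towards the butter knife, range -0.14 to 0.14. +y bay length: 186 mm - value; -y bay: 186 mm + value. Round knob on its middle (tray x = 0), 22 mm across, 43 to 70 mm above the table: grip from above.
- carving_knife: Loose knife lying flat on the cloth at the tray's +y side, 220 mm long, longest of three similar pieces (the table knife and fork are 155 and 170). Origin: mid-length, on its underside; y to the blade tip, z up. Ivory handle 20 mm wide, 16 thick, from y = -110 to 0 mm; steel blade 24 wide, 4 thick, at half handle height. 150 g, balances at about y = -21 mm: grip there across its width.
- butter_knife: Short loose knife, 105 mm long, 17 mm wide, 13 mm thick, same look, already lying lengthwise at the -y end of the tray. Origin: midway along its length, on its underside; y along its length, z up.

How it is judged (in metres and radians):
On the way:
1. the divider has been slid so that both bays are long enough (value of joint divider between -0.081 and -0.034 m), for 0.2 s.
At the end, for the whole second after the job is handed in: Divider between -0.081 and -0.034 m, so both bays are long enough; carving knife at rest in the +y bay, flat (0.1 rad) on the floor (5 mm), within 0.3 rad of lengthwise, either way round; butter knife still flat on the floor of the -y bay (all of step 1 and x of carving_knife in the frame of tray between -0.055 and 0.055 m and y of carving_knife in the frame of tray between 0.025 and 0.09 m and z of carving_knife in the frame of tray between 0.004 and 0.013 m and angle between carving_knife's own z axis and vertical below 0.1 rad and angle between the y axis of carving_knife and the y axis of tray, either way round below 0.3 rad and linear speed of carving_knife below 0.02 m/s and y of butter_knife in the frame of tray between -0.15 and -0.085 m and x of butter_knife in the frame of tray between -0.06 and 0.06 m and z of butter_knife in the frame of tray below 0.014 m and angle between butter_knife's own z axis and vertical below 0.15 rad); the robot touches nothing.
It fails at once if the carving knife is dropped or thrown (moving faster than 0.8 m/s with no finger on it) (linear speed of carving_knife above 0.8 m/s and contact force between the fingers and carving_knife below 0.05 N).
It also fails if it takes over 54 s, if anything falls off the work surface, if the arm or the gripper's body presses on something with over 40 N, if the wrist force passes 120 N, or if a joint passes its speed limit or range.

## Working session

There is one attempt and no reset: what is moved stays moved. The work goes in short steps, Python scripts to look and compute and a tool call to move; the robot and the scene stay as the last step left them, time stands still between calls to the robot, and variables do not carry over. Pictures are saved under pics/ and viewed, on a budget of 10 in all, crops included, one or two more only if the job needs it, and the job is handed in when it is done.

Besides the shell and the picture viewer there is one more tool, called after "Emit:" as a command line: name --argument value ..., lists and objects as JSON in quotes. send_rows: Moves the arm, as the interface text tells. Its arguments: {"type":"object","properties":{"rows":{"type":"array"}},"required":["rows"]}

```bash
mkdir -p pics; ls
cat > h.py <<'E'
import numpy as np,cv2
from cell import ctrl
def pts(cam,mask,d):
    c=ctrl.get_calibration(cam);K=np.array(c["intrinsics"]);T=np.array(c["T"])
    v,u=np.nonzero(mask&(d>0));z=d[v,u]
    P=np.c_[(u-K[0,2])*z/K[0,0],(v-K[1,2])*z/K[1,1],z]
    return P@T[:3,:3].T+T[:3,3]
def pca(P):
    r=cv2.minAreaRect(P[:,:2].astype(np.float32));m=np.median(P,0);return m.round(1),np.round(r[0],1),np.round(r[1],1),round(r[2],1)
E
python3 - <<'E'
from h import *
print({k:np.round(v,3) for k,v in ctrl.read_state().items()},ctrl.tcp_to_tips)
ims=[]
for c in("scene","side"):
    im,d=ctrl.get_image(c);ims.append(im)
    for q in("tray","divider","carving_knife","butter_knife"):
        for r in ctrl.regions_of(c,q)[:2]:
            P=pts(c,r["region"],d)
            print(c,q,round(r["confidence"],2),np.round(r["uv"]),r["region"].sum(),*(pca(P) if len(P)>5 else []))
cv2.imwrite("pics/a.png",ims[0]);cv2.imwrite("pics/b.png",ims[1])
E
```

```text
pics
{'clock': np.float64(0.0), 'qpos': array([-1.409,  0.629,  0.038,  1.518, -0.027,  0.996, -0.02 ]), 'qd': array([ 0.   , -0.002, -0.001,  0.001, -0.001, -0.   , -0.001]), 'tau': array([-0.0000e+00, -5.6341e+01,  1.2270e+00, -1.9344e+01,  1.1000e-02,
        1.0000e-02, -0.0000e+00]), 'eef_pos': array([146.621, 632.633, 241.357]), 'tool_rot': array([-3.14 ,  0.   ,  2.914]), 'force': array([ 0.305,  0.467, -0.062]), 'torque': array([ 0.024,  0.025, -0.035]), 'width': np.float64(85.245)} 11.0
scene tray 0.94 [190. 234.] 12366 [ 571.9 -125.    11.5] [ 545.8 -110.6] [189.  419.1] 0.1
scene divider 0.77 [217. 219.] 349 [576.4 -71.8  39.3] [569.6 -69.8] [ 21.4 114.6] 82.8
scene carving_knife 0.87 [332. 190.] 649 [525.4 195.   12.9] [501.3 200.8] [217.9  30.5] 0.3
scene butter_knife 0.7 [119. 245.] 491 [ 561.6 -249.8   18.2] [ 553.4 -244.7] [102.6  32.4] 86.9
side tray 0.89 [330. 264.] 12323 [ 570.8 -160.8    9.6] [582.6 -91. ] [170.1 459.6] 0.3
side divider 0.67 [311. 238.] 830 [565.4 -76.2  27.3] [566.3 -40.5] [136.2  93.1] 8.2
side carving_knife 0.91 [230. 189.] 804 [505.4 188.3   8.8] [503.4 204.5] [230.7  58.7] 1.8
side butter_knife 0.67 [354. 306.] 534 [ 552.9 -255.    17.1] [ 556.1 -247.1] [103.3  19.9] 88.2
```

View pics/a.png

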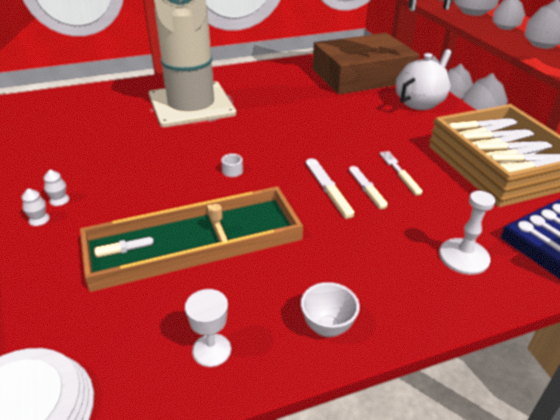

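The scene view shows the tray at about (190,235), its knob at (215,212) and the butter knife at (120,245). The carving knife is at (330,188), blade towards the robot, with the table knife and fork to its right.

Run:
```python
from h import *
for c in("scene","side"):
    im,d=ctrl.get_image(c)
    def reg(q): return ctrl.regions_of(c,q)[0]["region"]
    P=pts(c,cv2.dilate(reg("divider").astype(np.uint8),np.ones((9,9)))>0,d)
    k=P[(P[:,2]>50)&(P[:,2]<75)];print(c,"knob",len(k),k.mean(0),k.min(0),k.max(0))
    P=pts(c,reg("tray"),d)
    w=P[(P[:,2]>30)&(P[:,2]<38)];print("rim",len(w),pca(w))
    g=(P[:,2]<12)&(P[:,2]>5);print("floor",pca(P[g]))
    M=reg("carving_knife")
    M=cv2.dilate(M.astype(np.uint8),np.ones((3,3)))>0
    hsv=cv2.cvtColor(im,cv2.COLOR_BGR2HSV); M&=~((hsv[...,1]>150)&((hsv[...,0]<8)|(hsv[...,0]>172)))
    K=pts(c,M,d);l=cv2.fitLine(K[:,:2].astype(np.float32),cv2.DIST_HUBER,0,.01,.01).ravel()
    t=(K[:,:2]-l[2:])@l[:2];print("knife line",l,np.percentile(t,[0,1,99,100]),np.degrees(np.arctan2(l[1],l[0])),l[2:]+l[:2]*(t.min()+t.max())/2, np.percentile(K[:,2],[10,50,90]))
```

```text
scene knob 152 [573.18301316 -70.62925597  64.31879606] [559.38681591 -80.31007607  50.02364336] [579.76866407 -58.96538072  73.25396023]
rim 2316 (array([ 614.5, -120.1,   34.5]), array([ 569.3, -116.8]), array([141.6, 395.6]), 0.7)
floor (array([ 564.1, -126.2,    9.5]), array([ 571.8, -118. ]), array([135.7, 393.8]), 0.7)
knife line [ 9.9933982e-01 -3.6331452e-02  5.1530383e+02  1.9453967e+02] [-147.0241423  -135.98552017   93.14494219   94.69266608] -2.082097 [489.15536902 195.49031212] [ 1.36079667 11.84793419 17.86703566]
side knob 150 [564.36161967 -77.78532285  62.76806315] [554.79536614 -85.02419288  50.08595394] [576.85128841 -62.78016452  70.92627248]
rim 2239 (array([ 558. , -186.1,   33.2]), array([ 567.4, -120.5]), array([138.5, 399. ]), 0.4)
floor (array([ 575.9, -159.8,    7.8]), array([ 564.6, -120.9]), array([134.7, 398.7]), 0.9)
knife line [ 9.9873614e-01 -5.0260380e-02  5.1216071e+02  1.8955498e+02] [-124.4626721  -121.25322732   94.35330914  106.78375117] -2.8809214 [503.33241691 189.99925206] [-0.60584906  8.54914632 14.71603395]
```

Emit:
send_rows --rows '[{"x": 2,"y": -3.5,"z": 0,"roll": 6,"claw": 0},{"x": 4,"y": -7,"z": 0,"roll": 13,"claw": 0},{"x": 6,"y": -10.5,"z": 0,"roll": 13,"claw": 0},{"x": 8,"y": -14,"z": 0,"roll": 13,"claw": 0},{"x": 10,"y": -17.5,"z": 0,"roll": 13,"claw": 0}]'

```text
clock: 1.32
eef_pos: [247.5, 456.5, 242.5]
tool_rot: [3.141, 0.0, 3.141]
force: [0.8, 0.7, 0.8]
width: 85.1
```

Emit:
send_rows --rows '[{"x": 2,"y": -3.5,"z": 0,"roll": 0,"claw": 0},{"x": 4,"y": -7,"z": 0,"roll": 0,"claw": 0},{"x": 6,"y": -10.5,"z": 0,"roll": 0,"claw": 0},{"x": 8,"y": -14,"z": 0,"roll": 0,"claw": 0},{"x": 10,"y": -17.5,"z": 0,"roll": 0,"claw": 0}]'

```text
clock: 1.73
eef_pos: [347.5, 281.6, 242.7]
tool_rot: [3.141, 0.001, 3.141]
force: [0.8, -0.1, -0.5]
width: 85.3
```

Emit:
send_rows --rows '[{"x": 2.2,"y": -3.5,"z": 0,"claw": 0},{"x": 4.4,"y": -7,"z": 0,"claw": 0},{"x": 6.6,"y": -10.5,"z": 0,"claw": 0},{"x": 8.8,"y": -14,"z": 0,"claw": 0},{"x": 11,"y": -17.5,"z": 0,"claw": 0}]'

```text
$.rows[0]: bad value
```

Emit:
send_rows --rows '[{"x": 2.2,"y": -3.5,"z": 0,"claw": 0},{"x": 4.4,"y": -7,"z": 0,"claw": 0},{"x": 6.6,"y": -10.5,"z": -1,"claw": 0},{"x": 8.8,"y": -14,"z": -2,"claw": 0},{"x": 11,"y": -17.8,"z": -3,"claw": 0}]'

```text
$.rows[0]: bad value
```

Run:
```python
from h import *
s=ctrl.read_state();print(s["clock"],s["eef_pos"],s["tool_rot"])
c="wrist";im,d=ctrl.get_image(c);cv2.imwrite("pics/w1.png",im)
P=pts(c,np.ones(d.shape,bool),d)
k=P[(P[:,2]>55)&(P[:,2]<76)&(abs(P[:,0]-568)<40)&(abs(P[:,1]+74)<50)];print("knob",len(k),k.mean(0),k.min(0),k.max(0))
for q in("tray","butter_knife"):
    for r in ctrl.regions_of(c,q)[:1]:
        Q=pts(c,r["region"],d); print(q,r["confidence"],pca(Q))
        if q=="tray": Q=Q[(Q[:,2]>28)&(Q[:,2]<40)];print(pca(Q))
```

```text
1.7333 [347.48973336 281.57922434 242.66506005] [3.14097353e+00 6.86038622e-04 3.14099591e+00]<stdin>:5: RuntimeWarning: Mean of empty slice.
  ret = um.true_divide(
Traceback (most recent call last):
ValueError: zero-size array to reduction operation minimum which has no identity
```

View pics/w1.png

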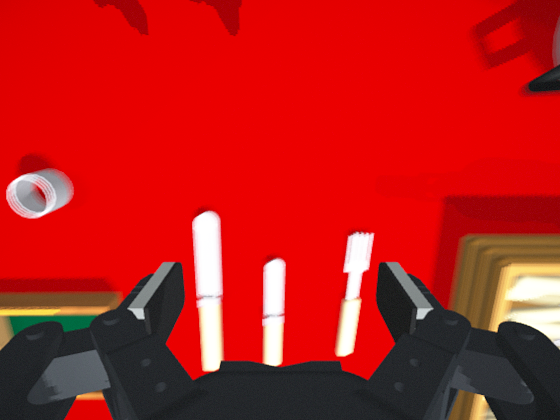

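The rows were refused because they had no "roll". The wrist view shows the carving knife at (208,290), with the table knife at (273,310) and the fork at (352,290) to its right. I'll carry on to the knob.

Emit:
send_rows --rows '[{"x": 2.2,"y": -3.5,"z": 0,"roll": 0,"claw": 0},{"x": 4.4,"y": -7,"z": 0,"roll": 0,"claw": 0},{"x": 6.6,"y": -10.5,"z": 0,"roll": 0,"claw": 0},{"x": 8.8,"y": -14,"z": 0,"roll": 0,"claw": 0},{"x": 11,"y": -17.5,"z": 0,"roll": 0,"claw": 0}]'

```text
clock: 2.2
eef_pos: [457.6, 106.7, 242.7]
tool_rot: [3.141, 0.001, 3.141]
force: [1.3, 0.3, 0.4]
width: 85.0
```

Emit:
send_rows --rows '[{"x": 1.5,"y": -3.5,"z": 0,"roll": 0,"claw": 0},{"x": 3,"y": -7,"z": 0,"roll": 0,"claw": 0},{"x": 4.5,"y": -10.5,"z": 0,"roll": 0,"claw": 0},{"x": 6,"y": -14,"z": 0,"roll": 0,"claw": 0},{"x": 6,"y": -17.8,"z": 0,"roll": 0,"claw": 0}]'

```text
clock: 2.62
eef_pos: [519.9, -70.8, 242.6]
tool_rot: [3.141, 0.004, -3.141]
force: [1.7, -0.1, 0.1]
width: 85.1
```

Run:
```python
from h import *
s=ctrl.read_state();print(s["clock"],s["eef_pos"],s["tool_rot"])
c="wrist";im,d=ctrl.get_image(c);cv2.imwrite("pics/w2.png",im)
P=pts(c,np.ones(d.shape,bool),d)
k=P[(P[:,2]>55)&(P[:,2]<76)&(abs(P[:,0]-568)<40)&(abs(P[:,1]+74)<50)]
print("knob",len(k));
if len(k):print(k.mean(0),k.min(0),k.max(0))
for q in("tray","butter_knife"):
    for r in ctrl.regions_of(c,q)[:1]:
        Q=pts(c,r["region"],d); print(q,r["confidence"],pca(Q))
        if q=="tray": Q=Q[(Q[:,2]>28)&(Q[:,2]<40)];print(pca(Q))
```

```text
2.6167 [519.93456765 -70.82853813 242.58451251] [ 3.14136876  0.0037906  -3.14138688]
knob 414
[561.13397997 -85.32772159  67.825641  ] [552.49559507 -96.39287     55.07969864] [572.8655498  -74.80582416  71.81969247]
tray 0.93 (array([ 560.8, -125.4,    8.7]), array([ 571.5, -134.6]), array([439.2, 159.2]), 89.9)
(array([ 535.6, -120.2,   33.6]), array([ 562.2, -129.7]), array([397.4, 137.3]), 89.7)
butter_knife 0.85 (array([ 548. , -251.9,   17.4]), array([ 549. , -251.5]), array([104. ,  20.4]), 85.9)
```

View pics/w2.png

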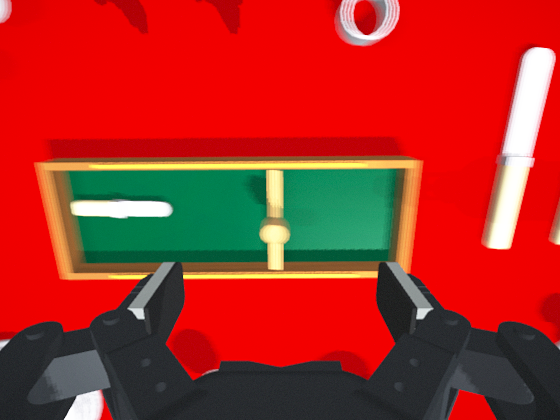

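The wrist view shows the knob at (274,230), the butter knife at (120,208) and the whole tray. The arm was still settling when it was taken, so I'll re-measure at rest.

Run:
```python
from h import *
c="wrist";im,d=ctrl.get_image(c)
s=ctrl.read_state();print(s["clock"],s["eef_pos"],s["qd"].round(3))
P=pts(c,np.ones(d.shape,bool),d)
k=P[(P[:,2]>55)&(P[:,2]<76)&(abs(P[:,0]-568)<40)&(abs(P[:,1]+74)<50)]
print(k.mean(0),k.min(0),k.max(0))
r=ctrl.regions_of(c,"tray")[0];Q=pts(c,r["region"],d);Q=Q[(Q[:,2]>28)&(Q[:,2]<40)];print(pca(Q))
print(ctrl.get_calibration(c)["T"])
```

```text
2.8167 [516.62430241 -70.81163857 242.23929264] [-0.043 -0.008 -0.038  0.01  -0.009 -0.002 -0.   ]
[563.7132963  -69.38511634  67.8415172 ] [555.1771603  -79.87230529  55.30979055] [575.85049883 -58.446172    71.88015647]
(array([532.6, -94. ,  33.5]), array([ 567.1, -115.6]), array([137.1, 397.2]), 0.8)
[[ 1.72350180e-03  9.58934954e-01  2.83620843e-01  4.43174537e+02]
 [ 9.99997523e-01 -2.05222917e-03  8.61913942e-04 -6.99193038e+01]
 [ 1.40857437e-03  2.83618655e-01 -9.58936116e-01  3.73831500e+02]
 [ 0.00000000e+00  0.00000000e+00  0.00000000e+00  1.00000000e+00]]
```

Emit:
send_rows --rows '[{"x": 2.5,"y": 0.1,"z": -2.5,"roll": 0,"claw": 0},{"x": 4.9,"y": 0.2,"z": -5.5,"roll": 0,"claw": 0},{"x": 4.9,"y": 0.2,"z": -9.5,"roll": 0,"claw": 0},{"x": 4.9,"y": 0.2,"z": -13.5,"roll": 0,"claw": 0},{"x": 4.9,"y": 0.2,"z": -16,"roll": 0,"claw": 0}]'

```text
clock: 3.28
eef_pos: [564.3, -64.6, 78.9]
tool_rot: [3.14, -0.004, -3.139]
force: [-0.7, -0.7, 0.5]
width: 85.8
```

Emit:
send_rows --rows '[{"x": 0,"y": 0,"z": -2,"roll": 0,"claw": 0},{"x": 0,"y": 0,"z": -3,"roll": 0,"claw": 0},{"x": 0,"y": 0,"z": -3,"roll": 0,"claw": 0.5},{"x": 0,"y": 0,"z": -3,"roll": 0,"claw": 1},{"x": 0,"y": 0,"z": -3,"roll": 0,"claw": 1}]'

```text
clock: 3.7
eef_pos: [567.0, -67.2, 53.8]
tool_rot: [3.142, 0.003, -3.142]
force: [-0.0, 0.1, 0.1]
width: 51.6
```

Emit:
send_rows --rows '[{"x": 0,"y": 0,"z": 0,"roll": 0,"claw": 1},{"x": 0,"y": 0,"z": 0,"roll": 0,"claw": 1},{"x": 0,"y": 0,"z": 0,"roll": 0,"claw": 1},{"x": 0,"y": 0,"z": 0,"roll": 0,"claw": 1}]'

```text
clock: 4.03
eef_pos: [566.8, -68.3, 54.0]
tool_rot: [-3.141, 0.003, 3.14]
force: [-1.0, -1.0, 6.3]
width: 20.5
```

Emit:
send_rows --rows '[{"x": 0,"y": -1,"z": 0,"roll": 0,"claw": 1},{"x": 0,"y": -2.2,"z": 0,"roll": 0,"claw": 1},{"x": 0.1,"y": -3.6,"z": 0,"roll": 0,"claw": 1},{"x": 0.1,"y": -5.1,"z": 0,"roll": 0,"claw": 1},{"x": 0.1,"y": -6.6,"z": 0,"roll": 0,"claw": 1}]'

```text
clock: 4.45
eef_pos: [567.3, -132.9, 54.0]
tool_rot: [3.14, 0.001, -3.141]
force: [-1.6, 3.5, 8.0]
width: 20.5
```

Emit:
send_rows --rows '[{"x": 0,"y": -1.5,"z": 0,"roll": 0,"claw": 1},{"x": 0,"y": -3,"z": 0,"roll": 0,"claw": 1},{"x": 0,"y": -4,"z": 0,"roll": 0,"claw": 1},{"x": 0,"y": -4,"z": 0,"roll": 0,"claw": 1},{"x": 0,"y": -4,"z": 0,"roll": 0,"claw": 1}]'

```text
clock: 4.87
eef_pos: [567.6, -176.0, 54.0]
tool_rot: [-3.139, 0.003, 3.139]
force: [-0.7, -1.8, 5.9]
width: 20.3
```

Emit:
send_rows --rows '[{"x": 0,"y": 0,"z": 0,"roll": 0,"claw": 0},{"x": 0,"y": 0,"z": 0,"roll": 0,"claw": 0},{"x": 0,"y": 0,"z": 0,"roll": 0,"claw": 0},{"x": 0,"y": 0,"z": 2,"roll": 0,"claw": 0},{"x": 0,"y": 0,"z": 6,"roll": 0,"claw": 0}]'

```text
clock: 5.28
eef_pos: [563.3, -172.0, 108.7]
tool_rot: [3.139, -0.01, 3.142]
force: [0.9, 0.6, 0.3]
width: 79.0
```

Emit:
send_rows --rows '[{"x": 0,"y": 0,"z": 4,"roll": 0,"claw": 0},{"x": 0,"y": 0,"z": 8,"roll": 0,"claw": 0},{"x": 0,"y": 2,"z": 11,"roll": 0,"claw": 0},{"x": -1,"y": 6,"z": 12,"roll": 0,"claw": 0},{"x": -2,"y": 10,"z": 12,"roll": 0,"claw": 0}]'

```text
clock: 5.7
eef_pos: [548.9, -74.5, 235.7]
tool_rot: [-3.141, 0.008, 3.137]
force: [0.8, 1.4, -1.3]
width: 85.6
```

Emit:
send_rows --rows '[{"x": -1,"y": 4,"z": 0,"roll": 0,"claw": 0},{"x": -2,"y": 8,"z": 0,"roll": 0,"claw": 0},{"x": -3.5,"y": 11.5,"z": 0,"roll": 0,"claw": 0},{"x": -5,"y": 15,"z": 0,"roll": 0,"claw": 0},{"x": -6.5,"y": 18.5,"z": 0,"roll": 0,"claw": 0}]'

```text
clock: 6.12
eef_pos: [480.5, 113.0, 232.3]
tool_rot: [3.141, -0.0, 3.142]
force: [-0.1, 0.3, -0.5]
width: 85.1
```

Emit:
send_rows --rows '[{"x": -1,"y": 3,"z": 0,"roll": 0,"claw": 0},{"x": -2,"y": 6,"z": 0,"roll": 0,"claw": 0},{"x": -2,"y": 6.5,"z": 0,"roll": 0,"claw": 0},{"x": -2,"y": 6.5,"z": 0,"roll": 0,"claw": 0},{"x": -2,"y": 6.5,"z": 0,"roll": 0,"claw": 0}]'

```text
clock: 6.53
eef_pos: [461.8, 175.6, 232.2]
tool_rot: [-3.141, -0.0, 3.142]
force: [0.8, 0.0, 0.8]
width: 85.5
```

```bash
cat > w.py <<'E'
from h import *
c="wrist";ctrl.get_image(c);im,d=ctrl.get_image(c)
s=ctrl.read_state();print(s["clock"],s["eef_pos"],s["qd"].round(3))
cv2.imwrite("pics/w3.png",im)
for q in("carving_knife",):
  for r in ctrl.regions_of(c,q)[:3]:
    K=pts(c,r["region"],d);l=cv2.fitLine(K[:,:2].astype(np.float32),cv2.DIST_HUBER,0,.01,.01).ravel()
    t=(K[:,:2]-l[2:])@l[:2];print(r["confidence"],r["uv"],"deg",np.degrees(np.arctan2(l[1],l[0])),l[2:]+l[:2]*t.min(),l[2:]+l[:2]*t.max(),pca(K))
c="scene";im,d=ctrl.get_image(c)
r=ctrl.regions_of(c,"divider")[0];P=pts(c,cv2.dilate(r["region"].astype(np.uint8),np.ones((9,9)))>0,d)
k=P[(P[:,2]>50)&(P[:,2]<75)];print("knob",k.mean(0))
E
python3 w.py
```

```text
6.6333 [462.23181362 174.28512551 232.22546861] [ 0.012 -0.001 -0.    -0.001 -0.001  0.001 -0.001]
0.89 [297.3, 190.8] deg -1.2620529 [387.86594731 197.10317188] [604.78020662 192.32443275] (array([476.5, 194.9,  10.6]), array([496.3, 194.9]), array([ 26.2, 217. ]), 88.1)
knob [ 574.19700865 -174.01681852   63.88470755]
```

View pics/w3.png

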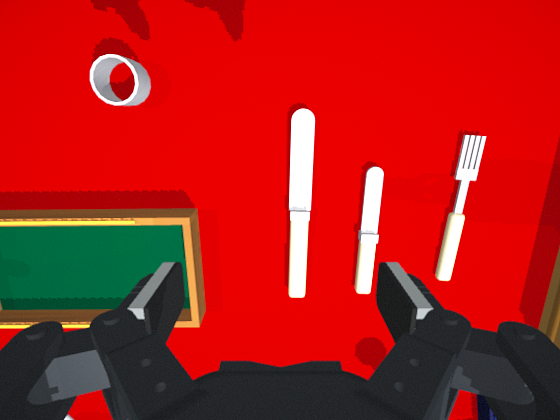

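Carving knife at x 388–605, y about 195, tilted -1.3°. I'll grip at (517,194) with the jaws partly closed to clear the table knife at (368,230).

Emit:
send_rows --rows '[{"x": 2,"y": 1,"z": -3,"roll": -1.5,"claw": 0.4},{"x": 4,"y": 2,"z": -6,"roll": -1.5,"claw": 0.4},{"x": 5.5,"y": 2,"z": -9.5,"roll": -1.5,"claw": 0.4},{"x": 5.5,"y": 2,"z": -13,"roll": -1.5,"claw": 0.4},{"x": 5.5,"y": 2,"z": -16,"roll": -1.5,"claw": 0.4}]'

```text
clock: 7.2
eef_pos: [517.7, 194.8, 70.1]
tool_rot: [-3.141, 0.0, 3.112]
force: [-0.6, 0.4, -0.4]
width: 51.0
```

Emit:
send_rows --rows '[{"x": 0,"y": 0,"z": -2,"roll": 0,"claw": 0.4},{"x": 0,"y": 0,"z": -3.5,"roll": 0,"claw": 0.4},{"x": 0,"y": 0,"z": -4.5,"roll": 0,"claw": 0.4},{"x": 0,"y": 0,"z": -4.5,"roll": 0,"claw": 0.4},{"x": 0,"y": 0,"z": -4.5,"roll": 0,"claw": 0.4}]'

```text
clock: 7.62
eef_pos: [517.1, 195.5, 27.3]
tool_rot: [-3.141, -0.0, 3.114]
force: [-0.0, -0.5, -0.3]
width: 50.7
```

Emit:
send_rows --rows '[{"x": 0,"y": -0.1,"z": -0.7,"roll": 0,"claw": 0.4},{"x": 0,"y": -0.1,"z": -1.3,"roll": 0,"claw": 0.4},{"x": 0,"y": -0.1,"z": -1.3,"roll": 0,"claw": 0.5},{"x": 0,"y": -0.1,"z": -1.3,"roll": 0,"claw": 0.7},{"x": 0,"y": -0.1,"z": -1.3,"roll": 0,"claw": 1}]'

```text
clock: 8.03
eef_pos: [517.1, 195.1, 14.7]
tool_rot: [3.141, 0.001, 3.115]
force: [-1.1, -3.0, 11.1]
width: 19.2
```

Emit:
send_rows --rows '[{"x": 0,"y": 0,"z": 0,"roll": 0,"claw": 1},{"x": 0,"y": 0,"z": 0,"roll": 0,"claw": 1},{"x": 0,"y": 0,"z": 0,"roll": 0,"claw": 1},{"x": 0,"y": 0,"z": 0,"roll": 0,"claw": 1}]'

```text
clock: 8.37
eef_pos: [517.1, 195.1, 14.9]
tool_rot: [3.141, 0.001, 3.115]
force: [-1.0, -0.3, 6.2]
width: 18.2
```

Emit:
send_rows --rows '[{"x": 0,"y": 0,"z": 0.7,"roll": 0,"claw": 1},{"x": 0,"y": 0,"z": 2,"roll": 0,"claw": 1},{"x": 0,"y": 0,"z": 4,"roll": 0,"claw": 1},{"x": 0,"y": 0,"z": 6,"roll": 0,"claw": 1},{"x": 0,"y": 0,"z": 8,"roll": 0,"claw": 1}]'

```text
clock: 8.78
eef_pos: [516.4, 194.7, 95.0]
tool_rot: [-3.141, -0.001, 3.114]
force: [-0.2, 0.6, -1.4]
width: 18.3
```

Emit:
send_rows --rows '[{"x": 0,"y": 0,"z": 2,"roll": -2,"claw": 1},{"x": 0,"y": 0,"z": 3.5,"roll": -7,"claw": 1},{"x": 0,"y": 0,"z": 4,"roll": -13,"claw": 1},{"x": 0,"y": 0,"z": 4,"roll": -19,"claw": 1},{"x": 0,"y": 0,"z": 4,"roll": -25,"claw": 1}]'

```text
clock: 9.2
eef_pos: [516.9, 195.0, 135.1]
tool_rot: [3.141, 0.0, 2.673]
force: [0.1, 0.6, -1.6]
width: 18.0
```

Run:
```python
from h import *
for c in("side","wrist"):
    im,d=ctrl.get_image(c)
    r=ctrl.regions_of(c,"carving_knife")
    cv2.imwrite(f"pics/{c}4.png",im)
    for q in r[:1]:
        K=pts(c,q["region"],d);l=cv2.fitLine(K.astype(np.float32),cv2.DIST_HUBER,0,.01,.01).ravel()
        print(c,q["confidence"],q["uv"],l, K.min(0),K.max(0))
s=ctrl.read_state();print(s["clock"],s["eef_pos"],s["tool_rot"],s["width"],s["force"])
```

```text
side 0.68 [226.9, 141.3] [ 8.8627243e-01 -4.6302184e-01  1.1484421e-02  5.0649265e+02
  1.9081630e+02  1.2958919e+02] [399.67484894 141.22027885   0.45375009] [599.13961543 511.42097156 137.30746526]
wrist 0.77 [278.8, 154.1] [ 9.0022874e-01 -4.3274823e-01  4.8136633e-02  4.7337607e+02
  2.1478850e+02  1.3093074e+02] [382.56464247 117.21955766  -2.00157078] [669.86343774 268.55473518 197.30732515]
9.4 [516.51962904 194.95147631 134.24619028] [-3.14114420e+00 -2.92627181e-04  2.68133004e+00] 18.51630821119363 [-0.52638372  0.41850758 -1.95717237]
```

View pics/side4.png

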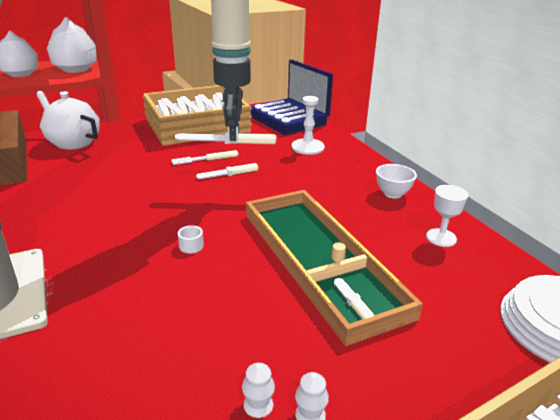

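The knife is held level, pictured at (226,140). The divider now stands at (338,265). I'll turn and carry it over the bay.

Emit:
send_rows --rows '[{"x": 0.3,"y": -1.5,"z": 0,"roll": -6,"claw": 1},{"x": 0.8,"y": -4,"z": 0,"roll": -12,"claw": 1},{"x": 1.4,"y": -7,"z": 0,"roll": -18.5,"claw": 1},{"x": 2,"y": -10,"z": 0,"roll": -25,"claw": 1},{"x": 2.6,"y": -13,"z": 0,"roll": -31.5,"claw": 1}]'

```text
clock: 9.82
eef_pos: [542.8, 63.8, 134.2]
tool_rot: [-3.141, -0.0, 2.126]
force: [-0.3, -0.4, -0.8]
width: 18.5
```

Emit:
send_rows --rows '[{"x": 0.6,"y": -3,"z": 0,"roll": -6.5,"claw": 1},{"x": 1.2,"y": -6,"z": 0,"roll": -13,"claw": 1},{"x": 1.8,"y": -9,"z": 0,"roll": -19.5,"claw": 1},{"x": 2.3,"y": -12,"z": 0,"roll": -26,"claw": 1},{"x": 2.4,"y": -13.5,"z": 0,"roll": -31.5,"claw": 1}]'

```text
clock: 10.23
eef_pos: [567.3, -75.3, 134.5]
tool_rot: [3.14, 0.003, 1.571]
force: [0.8, -0.1, -1.3]
width: 18.0
```

Emit:
send_rows --rows '[{"x": 0,"y": 0,"z": 0,"roll": 0,"claw": 1},{"x": 0,"y": 0,"z": 0,"roll": 0,"claw": 1},{"x": 0,"y": 0,"z": 0,"roll": 0,"claw": 1}]'

```text
clock: 10.48
eef_pos: [566.5, -68.6, 133.9]
tool_rot: [-3.14, -0.002, 1.582]
force: [0.7, 1.3, -1.5]
width: 18.6
```

Run:
```python
from h import *
c="wrist";im,d=ctrl.get_image(c);cv2.imwrite("pics/w5.png",im)
s=ctrl.read_state();print(s["clock"],s["eef_pos"],s["tool_rot"],s["width"],s["force"])
for q in ("carving_knife","tray","butter_knife"):
    for r in ctrl.regions_of(c,q)[:1]:
        K=pts(c,r["region"],d)
        if q=="carving_knife":K=K[K[:,2]>100]
        if q=="tray":K=K[(K[:,2]>28)&(K[:,2]<40)]
        print(q,r["confidence"],r["uv"],pca(K),K.min(0),K.max(0))
```

```text
10.5333 [566.56583163 -68.12642998 133.96215877] [-3.14063172e+00 -1.76407194e-03  1.58273443e+00] 18.458527029827493 [-0.00633737 -0.15195795 -2.35690745]
carving_knife 0.66 [277.6, 157.6] (array([564.4, -15.7, 129.5]), array([564.6, -36.9]), array([ 24.2, 158.6]), 0.8) [ 551.49528549 -116.12395225  126.55367397] [576.73020327  42.5227786  137.34727863]
tray 0.96 [312.8, 134.2] (array([588.6, -15.4,  34.2]), array([566.2, -55.1]), array([136.7, 251.5]), 0.3) [ 497.40673701 -180.72264041   28.00271349] [634.81487326  70.92911098  38.62916502]
```

View pics/w5.png

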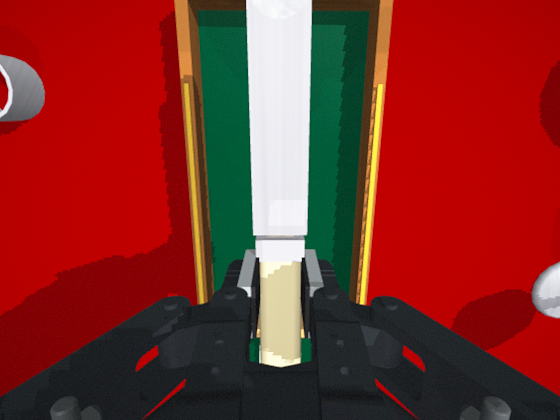

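The knife (blade centred at column 278) is lined up over the bay between the tray walls at columns 200 and 370. Lowering.

Emit:
send_rows --rows '[{"x": 0,"y": 0,"z": -1.5,"roll": 0,"claw": 1},{"x": 0,"y": 0,"z": -3.5,"roll": 0,"claw": 1},{"x": 0,"y": 0,"z": -5.5,"roll": 0,"claw": 1},{"x": 0,"y": 0,"z": -7,"roll": 0,"claw": 1},{"x": 0,"y": 0,"z": -8,"roll": 0,"claw": 1}]'

```text
clock: 11.1
eef_pos: [566.1, -68.9, 52.8]
tool_rot: [-3.14, -0.001, 1.581]
force: [-0.3, 0.2, -2.8]
width: 18.1
```

Emit:
send_rows --rows '[{"x": 0,"y": 0,"z": -0.8,"roll": 0,"claw": 1},{"x": 0,"y": 0,"z": -1.5,"roll": 0,"claw": 1},{"x": 0,"y": 0,"z": -2.2,"roll": 0,"claw": 1},{"x": 0,"y": 0,"z": -2.7,"roll": 0,"claw": 1},{"x": 0,"y": 0,"z": -2.7,"roll": 0,"claw": 1}]'

```text
clock: 11.52
eef_pos: [566.5, -70.0, 26.6]
tool_rot: [-3.141, -0.0, 1.579]
force: [0.1, 0.1, -1.4]
width: 18.4
```

Emit:
send_rows --rows '[{"x": 0,"y": 0,"z": 0,"roll": 0,"claw": 1},{"x": 0,"y": 0,"z": 0,"roll": 0,"claw": 1}]'

```text
clock: 11.68
eef_pos: [567.2, -70.2, 27.7]
tool_rot: [3.141, 0.0, 1.579]
force: [0.8, 0.1, -1.7]
width: 18.6
```

Emit:
send_rows --rows '[{"x": 0,"y": 0,"z": -0.2,"roll": 0,"claw": 1},{"x": 0,"y": 0,"z": -0.3,"roll": 0,"claw": 1},{"x": 0,"y": 0,"z": -0.4,"roll": 0,"claw": 1},{"x": 0,"y": 0,"z": -0.4,"roll": 0,"claw": 1},{"x": 0,"y": 0,"z": -0.4,"roll": 0,"claw": 1}]'

```text
clock: 12.1
eef_pos: [566.8, -70.0, 23.3]
tool_rot: [-3.142, -0.0, 1.579]
force: [-0.6, 0.7, -0.8]
width: 18.6
```

Emit:
send_rows --rows '[{"x": 0,"y": 0,"z": -0.05,"roll": 0,"claw": 1},{"x": 0,"y": 0,"z": -0.1,"roll": 0,"claw": 1},{"x": 0,"y": 0,"z": -0.1,"roll": 0,"claw": 1},{"x": 0,"y": 0,"z": -0.1,"roll": 0,"claw": 1}]'

```text
clock: 12.43
eef_pos: [566.9, -70.1, 22.9]
tool_rot: [3.141, -0.0, 1.578]
force: [-2.0, -0.4, 6.0]
width: 18.4
```

Contact (6 N). Opening gently, then rising straight up.

Emit:
send_rows --rows '[{"x": 0,"y": 0,"z": 0,"roll": 0,"claw": 0.7},{"x": 0,"y": 0,"z": 0,"roll": 0,"claw": 0.6},{"x": 0,"y": 0,"z": 0,"roll": 0,"claw": 0.5},{"x": 0,"y": 0,"z": 0,"roll": 0,"claw": 0.45},{"x": 0,"y": 0,"z": 0,"roll": 0,"claw": 0.45}]'

```text
clock: 12.85
eef_pos: [566.8, -70.1, 22.2]
tool_rot: [-3.142, 0.0, 1.579]
force: [-0.1, -0.2, -0.8]
width: 47.0
```

Emit:
send_rows --rows '[{"x": 0,"y": 0,"z": 0.5,"roll": 0,"claw": 0.45},{"x": 0,"y": 0,"z": 2,"roll": 0,"claw": 0.45},{"x": 0,"y": 0,"z": 5,"roll": 0,"claw": 0.45},{"x": 0,"y": 0,"z": 9,"roll": 0,"claw": 0.45},{"x": 0,"y": 0,"z": 13,"roll": 0,"claw": 0.45}]'

```text
clock: 13.27
eef_pos: [565.9, -70.1, 153.3]
tool_rot: [-3.139, -0.0, 1.578]
force: [0.6, 0.2, 0.5]
width: 47.1
```

Emit:
send_rows --rows '[{"x": -2,"y": 0,"z": 3,"roll": 0,"claw": 0.45},{"x": -4,"y": 0,"z": 6,"roll": 0,"claw": 0.45},{"x": -4,"y": 0,"z": 9,"roll": 0,"claw": 0.45},{"x": -4,"y": 0,"z": 10,"roll": 0,"claw": 0.45},{"x": -4,"y": 0,"z": 10,"roll": 0,"claw": 0.45}]'

```text
clock: 13.68
eef_pos: [528.6, -70.4, 255.4]
tool_rot: [3.135, 0.0, 1.579]
force: [-0.2, 0.8, -0.2]
width: 46.6
```

Run:
```python
from h import *
ims=[]
for c in("side","wrist","scene"):
    im,d=ctrl.get_image(c);ims.append(im)
    if c=="scene": cv2.imwrite("pics/s6.png",im)
    for q in ("carving_knife","butter_knife","divider"):
      for r in ctrl.regions_of(c,q)[:1]:
        K=pts(c,cv2.erode(r["region"].astype(np.uint8),np.ones((2,2)))>0,d)
        if len(K)<5: continue
        if q=="divider": K=K[K[:,2]>40]
        print(c,q,round(r["confidence"],2),pca(K),np.percentile(K[:,2],[5,95]).round(1), K.min(0).round(),K.max(0).round())
cv2.imwrite("pics/side6.png",ims[0][150:380,200:480].repeat(2,0).repeat(2,1))
s=ctrl.read_state();print(s["clock"],s["eef_pos"],s["qd"].round(3))
```

```text
side carving_knife 0.73 (array([562.1, -69.5,  18.6]), array([565.7, -56.5]), array([ 25. , 212.8]), 0.8) [14.9 24.1] [ 552. -163.   10.] [578.  50.  26.]
side butter_knife 0.68 (array([ 553.7, -256.7,   18.5]), array([ 558.2, -249.9]), array([97.3, 24.4]), 86.3) [14.4 21.4] [ 546. -298.    7.] [ 572. -201.   22.]
side divider 0.57 (array([ 563.6, -184.3,   60.3]), array([ 566. , -181.4]), array([16.1, 17.5]), 32.9) [45.9 69.8] [ 557. -191.   44.] [ 577. -174.   71.]
wrist carving_knife 0.65 (array([564.9, -32.9,  18.6]), array([565.4, -51.3]), array([ 23.5, 216.2]), 1.0) [16.7 24.5] [ 553. -159.    7.] [578.  57.  26.]
wrist butter_knife 0.72 (array([ 554.9, -245.9,   18.6]), array([ 555.8, -252.3]), array([113.4,  18.9]), 89.3) [15.5 21.8] [ 546. -309.    8.] [ 565. -196.   23.]
wrist divider 0.77 (array([ 566.3, -170.8,   69. ]), array([ 567.5, -176. ]), array([19.6, 20.9]), 16.0) [48.5 71. ] [ 557. -186.   43.] [ 577. -165.   72.]
scene carving_knife 0.68 (array([574. , -61.1,  19.7]), array([568.8, -50. ]), array([ 25.3, 214.3]), 0.0) [12.9 25.9] [ 556. -157.    8.] [581.  57.  28.]
scene divider 0.52 (array([ 576.9, -173.5,   63.4]), array([ 572.6, -173.1]), array([18.4, 18.2]), 63.6) [47.5 71.8] [ 562. -183.   40.] [ 582. -163.   73.]
14.2833 [526.73901012 -70.13288645 251.93319223] [-0.001 -0.007  0.002 -0.    -0.001 -0.    -0.001]
```

View pics/side6.png

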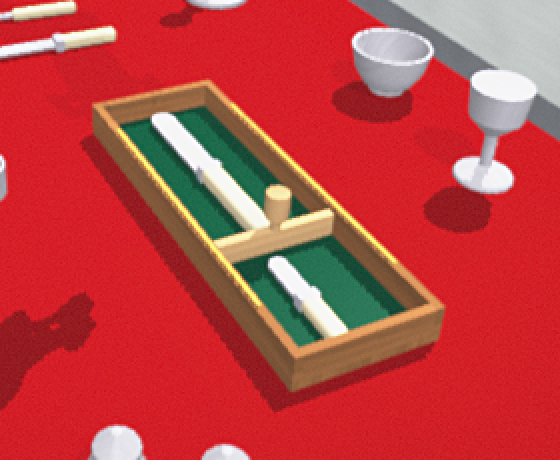

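The close-up shows the carving knife flat in the large bay (160,120 to 265,225), the divider at (275,235), and the butter knife flat in its own bay.

```bash
python3 -c "
from cell import ctrl
print(ctrl.finish_job())"
```

```text
the job is handed in; nothing more can be done
None
```

I slid the divider by its knob and laid the carving knife in the larger bay without dropping it. I handed the job in at about 14.3 s of the 54 s allowed; the hand-in reports no verdict.

My last checks, in the tray's frame:

| Item | Measured | Allowed |
|---|---|---|
| Divider | about -59 mm (-57 to -65 mm depending on the camera) | -81 to -34 mm |
| Carving knife y | about +66 mm (cameras gave 60–67 mm) | 25 to 90 mm |
| Carving knife x | about 0 mm | -55 to 55 mm |
| Carving knife angle | lengthwise within about 1°, flat on the floor (handle top about 24 mm) | 0.3 rad |
| Butter knife y | about -134 mm, flat in its own bay | -150 to -85 mm |

At hand-in the gripper was open and clear, about 250 mm up.

Three things went wrong or disagreed:
- **Refused moves:** one pair of moves was refused because the rows had no roll value, so I resent them.
- **Early wrist measurement:** it was off by about 16 mm because the arm was still settling, so I repeated it at rest.
- **Final scene camera check:** it did not find the butter knife; the side and wrist cameras both did.

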